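Pack the fish carving and close the crate

TASK

Pack the small fish carving into the plywood crate beside the carved apple that is already standing in it: lay it flat on its base, fish side up, in the other half (the flat plaque there stays under it), so that everything stays below the rim. Then close the crate with its loose board lid, square over the crate and resting flush on the rim all round. Set things down gently rather than dropping them, and leave the apple standing.

Things in the scene. Friction and masses are not known exactly. Their poses are not given: they have to be found in the camera images.
- crate: Open plywood crate, fixed, left or right on the table: outside 270 (its x) x 180 (y) x 75 mm high, walls 7, floor 8, inside 67 deep. Origin: centre of its underside, on the table. Its halves (no divider) are centred 64 mm either side of the origin along its x: one holds the apple, in the other lies a loose flat plaque, 96 (x) x 120 x 8 mm, its top 16 mm above the crate's underside.
- fish: Small fish carving: pale wooden block 90 (its x) x 45 (y) x 26 mm with a fish in relief on top, 24 mm wide, tail to +x; 38 mm high in all, about 100 g. Origin: centre of its underside, z up. Lies flat between crate and lid, in a row leading away from the robot with a plain block (same length and width, 60 mm high) and an 82 mm high bust, which are not wanted.
- apple: Carved wooden apple with a stem, 62 mm in diameter, 50 mm high, about 90 g, standing loose in one half of the crate. Origin: centre of its underside; z up.
- lid: Loose plywood lid 290 (its x) x 200 (y) x 8 mm, about 300 g, lying handle up opposite the crate. Origin: centre of the board's underside (8 mm above the table at first, 75 mm when closed), z up. Under it two battens, 8 mm deep, 18 wide, 110 long across y, centred at x = +-96 mm, go inside the crate with 23 mm to spare at each end, 28 mm at each side. Either way round fits.
- lid_handle (a point): Centre of the wooden bar handle on the lid, 24 mm above the lid's origin. The bar is 90 mm long along the lid's x, 22 mm wide (y), 32 mm high (8 to 40 mm above the lid's origin); pinch it across its width from above.

How it is judged:
By the outcome, as a careful person would: the job done as asked, in the order asked, and still so for the second after the job is handed in, with the robot touching nothing.
It also fails if it takes over 58 s, if anything falls off the work surface, if the arm or the gripper's body presses on something with over 40 N, if the wrist force passes 120 N, or if a joint passes its speed limit or range.

ROBOT

A 7-joint arm with a two-finger parallel gripper is mounted at the origin on the work surface. World frame = base frame: x ahead of the robot, y to its left, z up, the work surface at z = 0. Lengths are in m, angles in rad, forces in N, time in s.
With the tool pointing down it reaches from about 0.4 to 0.875 m from the base axis. Payload 6.5 kg.
Tool frame: the origin (TCP) lies at the very end of the fingers, on their centre line; the grasp point (between the pads) lies 19 mm behind it; z points along the fingers, y is the direction in which the jaws open and shut (so a half turn about z gives the same grasp; the last joint's range is limited). The gripper opens to 85 mm and grips with 20 to 120 N. Pads are 22 mm wide; open, the fingers measure 114 mm over their backs; the gripper's body (76 mm by 85 mm) begins 54 mm behind the grasp point. The pads swing forward as they close: fully open they stand 13 mm farther back than shut.
Start: joints at [-1.329, 0.536, -0.004, 1.538, 0.003, 1.067, -0.071], TCP at [0.197, 0.619, 0.231] pointing down, gripper open.
Joint ranges: [-2.7, 2.7], [-0.37, 2.16], [-1.27, 1.26], [0.24, 2.4], [-1.31, 4.45], [0.19, 1.91], [-2.76, 2.76]. Speed limits (rad/s): [2.39, 2.39, 3.14, 3.14, 3.14, 3.14, 3.14].

INTERFACE

Orientations are given as a rotation vector (axis times angle).
In Python, from bench import state, read_camera, get_calibration, finish_job gives the robot as it stands. The module is installed in compiled form; this text tells all that it offers.
- The arm moves only by the tool send_rows, never from a script. Its argument "deltas" is a list of rows, each an object of numbers: "hand": the opening, from 0 (shut) to 1 (fully open); "x", "y", "z": the shift along the tool's x, y, z in mm; "spin": the turn about the tool's z in degrees. A call has 1 to 20 rows; each row is the pose to reach, as a shift and turn from the pose commanded when the call began, along the tool's axes at that moment; what a row does not reach only later rows make up. A row lasts 1/8 s, in which the tool goes at most 62.5 mm and 10.7 degrees, less where a joint would pass 70% of its speed; a pose out of reach is approached as far as the arm can. A call with a gripper value outside its range is refused whole. The fingers move at their own pace and stop on an object; the grip force is fixed at half the most. Time passes only in rows, so rows that repeat a pose let the fingers close. It gives the time, the measured TCP pose, the force and the opening at its end, in the units of the state.
- state(): the state, without advancing time (a new reading comes with each control period).
- read_camera(name): name is "scene" or "top"; returns the picture (480x640x3 uint8, blue, green, red); there is no depth.
- get_calibration(name): a dict with "vertical_fov" (degrees; the focal length in pixels is half the picture's height over the tangent of half this angle, whatever the lens; pixels are square), "cx", "cy" (the principal point, pixels), "distortion" ([k1, k2, p1, p2, k3] as OpenCV has them; the pictures are not rectified), "position" and "rotation" of the camera in the world. Camera axes: x right, y down, z forward; pixel columns grow to the right and rows downward; lengths in m; the calibration is good to about 2 mm. A picture is of the moment at which its call begins. get_calibration takes no time and is no camera call.
- finish_job(): hands the job in, once; it reports no verdict.
The state is a dict: "time": time; "q": joint angles; "joint_velocities": joint speeds; "joint_torque": joint torques, N m; "ee_pos": TCP position; "tool_rot": TCP orientation; "contact_force": force on the tool from outside, world axes, zero at the start; "wrist_torque": the same for the moment, N m; "grip_width": finger opening in m.
Only numpy, scipy, OpenCV 4.12 (cv2) and the standard library are available. Lean on these libraries where they do the work, as an engineer would, in place of code of your own. Each camera call takes 0.05 s, during which the arm holds its last target. There are 200 camera calls.

## Working session

There is one attempt and no reset: what is moved stays moved. The work goes in short steps, Python scripts to look and compute and a tool call to move; the robot and the scene stay as the last step left them, time stands still between calls to the robot, and variables do not carry over. Pictures are saved under pics/ and viewed, about 8 in all and at most 12, crops included, and the job is handed in when it is done.

Besides the shell and the picture viewer there is one more tool, called after "Request:" by a JSON object that holds its "fn" and its "kwargs". send_rows: Moves the arm, as the interface text tells. Its arguments: {"type":"object","properties":{"deltas":{"type":"array","items":{"type":"object","properties":{"hand":{"type":"number"},"x":{"type":"number"},"y":{"type":"number"},"z":{"type":"number"},"spin":{"type":"number"}}}}},"required":["deltas"]}

```bash
mkdir -p pics; python3 - <<'E'
from bench import *
import cv2
for n in("scene","top"):
    cv2.imwrite(f"pics/{n}0.png",read_camera(n)); print(get_calibration(n))
s=state();print(s['time'],s['ee_pos'],s['tool_rot'],s['grip_width'])
E
```

```text
{'vertical_fov': 54.2963867729154, 'cx': 317.8647311030389, 'cy': 241.3913064068581, 'distortion': array([-0.04338908,  0.        ,  0.        ,  0.        ,  0.        ]), 'position': array([0.80630346, 0.41857107, 0.8851493 ]), 'rotation': array([-0.74350785, -2.80841371,  0.76420995])}
{'vertical_fov': 50.57949707269967, 'cx': 314.60465596634435, 'cy': 244.77243145779065, 'distortion': array([-0.04543852,  0.        ,  0.        ,  0.        ,  0.        ]), 'position': array([ 0.47812594, -0.0285827 ,  1.09088586]), 'rotation': array([-2.13428356,  2.19868209, -0.10102455])}
0.1 [0.19678949 0.61889326 0.23048777] [-4.81510361e-01 -3.10433976e+00  2.50845183e-03] 0.08534100487169413
```

View pics/top0.png

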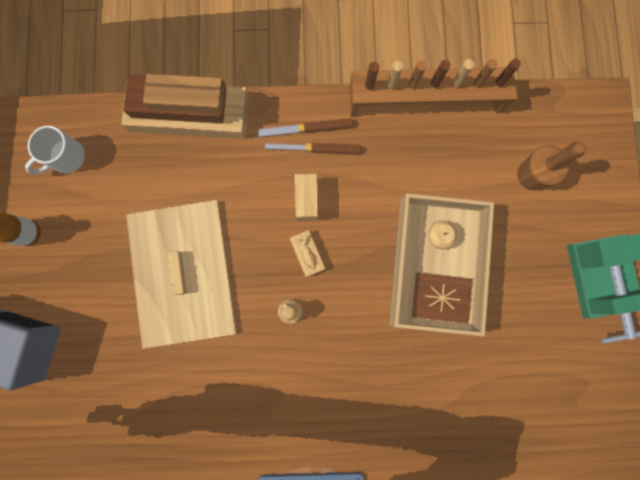

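View pics/scene0.png

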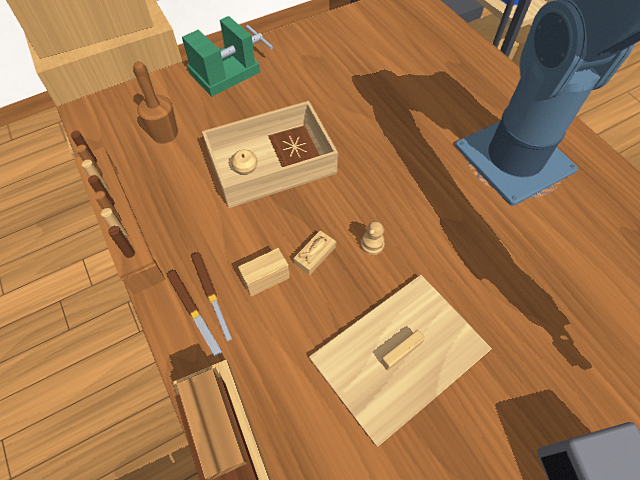

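The top view shows the crate at about (445,264), with the apple in its far half (443,234) and the plaque in its near half. The fish is at (308,254), the block at (306,196), the bust at (290,311), the lid at (181,274) and its handle at (176,272). I'll enlarge these areas.

```bash
python3 - <<'E'
import cv2
im=cv2.imread("pics/top0.png")
a=cv2.resize(im[185:340,280:500],None,fx=3.6,fy=3.6,interpolation=cv2.INTER_CUBIC)
b=cv2.resize(im[195:350,120:245],None,fx=3.8,fy=3.8,interpolation=cv2.INTER_CUBIC)
cv2.imwrite("pics/a.png",a);cv2.imwrite("pics/b.png",b)
E
```

```text
(no output)
```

View pics/a.png

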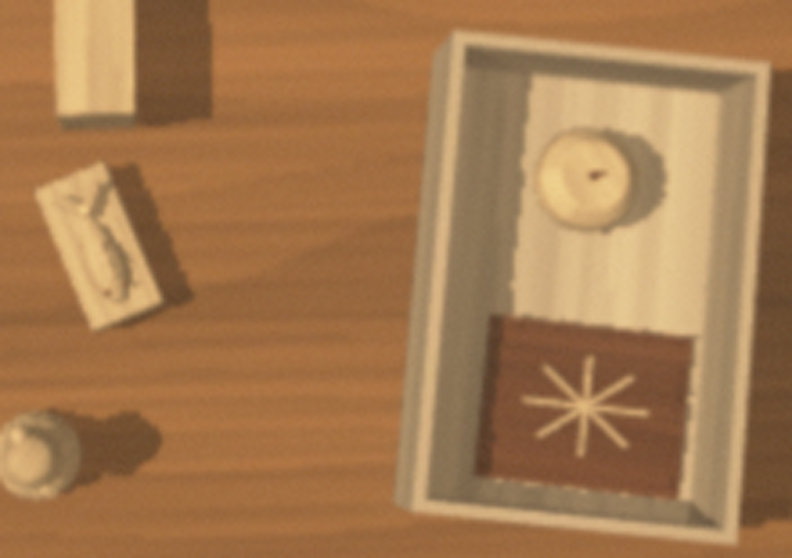

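View pics/b.png

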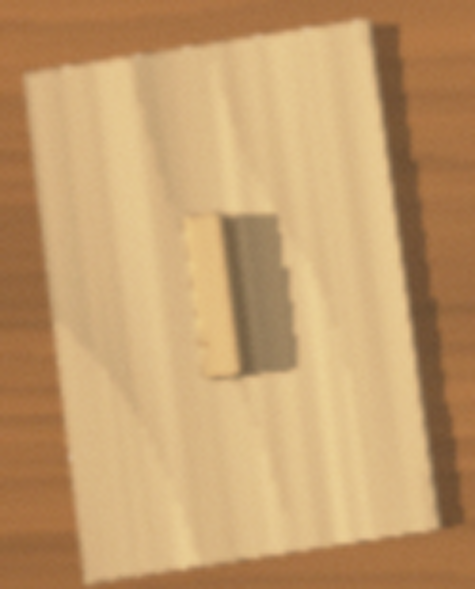

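The crops show these pixel positions:
- **Crate rim:** corners at (455,30), (770,65), (738,543) and (413,500) in crop a.
- **Fish block:** top corners at (35,190), (103,162), (163,303) and (95,330). The tail is at the upper left.
- **Apple:** centred at about (585,178).
- **Lid:** corners at (25,73), (370,18), (440,528) and (85,583) in crop b.
- **Handle top:** from (203,214) to (226,377).

```bash
cat > h.py <<'E'
import numpy as np,cv2
from bench import *
from scipy.spatial.transform import Rotation as R
def ray(n,px,z):
    c=get_calibration(n);f=240/np.tan(np.radians(c['vertical_fov']/2))
    K=np.array([[f,0,c['cx']],[0,f,c['cy']],[0,0,1]])
    u=cv2.undistortPoints(np.array(px,float).reshape(-1,1,2),K,c['distortion']).reshape(-1,2)
    d=R.from_rotvec(c['rotation']).apply(np.c_[u,np.ones(len(u))]);p=c['position']
    return p+d*((z-p[2])/d[:,2])[:,None]
def proj(n,P):
    c=get_calibration(n);f=240/np.tan(np.radians(c['vertical_fov']/2))
    K=np.array([[f,0,c['cx']],[0,f,c['cy']],[0,0,1]])
    Ri=R.from_rotvec(c['rotation']).inv()
    return cv2.projectPoints(np.atleast_2d(P).astype(float),Ri.as_rotvec(),Ri.apply(-c['position']),K,c['distortion'])[0].reshape(-1,2)
def tool():
    s=state();M=R.from_rotvec(s['tool_rot']).as_matrix()
    return s,M
def goto(p,yaw_deg):
    """shift in tool mm, and spin so that jaw axis (tool y) is along world yaw (mod 180)"""
    s,M=tool();d=M.T@(np.array(p)-s['ee_pos'])*1e3
    y=np.degrees(np.arctan2(M[1,1],M[0,1]));dw=(yaw_deg-y+90)%180-90
    return d.round(1),'spin',round(-dw,1)
E
python3 - <<'E'
from h import *
a=lambda q:np.array(q)/3.6+[280,185]-.35
b=lambda q:np.array(q)/3.8+[120,195]-.35
def rep(n,q,z):
    P=ray("top",q,z)[:,:2];e=P-np.roll(P,-1,0)
    L=np.linalg.norm(e,axis=1);long=(P[0]-P[3])+(P[1]-P[2])
    print(n,P.mean(0).round(4),'yaw long',np.degrees(np.arctan2(long[1],long[0])).round(1),'sides',L.round(3))
rep('crate',a([(455,30),(770,65),(738,543),(413,500)]),.075)
rep('fish',a([(35,190),(103,162),(163,303),(95,330)]),.026)
rep('lid',b([(25,73),(370,18),(440,528),(85,583)]),.016)
rep('handle',b([(183,215),(222,213),(243,377),(208,378)]),.048)
print(ray("top",a([(585,178)]),.025),ray("top",a([(585,405)]),.016),ray("top",a([(95,63),(40,450)]),.06))
s,M=tool();print(M.round(3))
E
```

```text
crate [ 0.536 -0.283] yaw long -7.6 sides [0.179 0.268 0.181 0.264]
fish [ 0.5684 -0.0065] yaw long 21.4 sides [0.043 0.09  0.043 0.089]
lid [0.5348 0.2656] yaw long 7.1 sides [0.199 0.289 0.2   0.289]
handle [0.5344 0.265 ] yaw long 7.9 sides [0.021 0.09  0.019 0.09 ]
[[ 0.5998773  -0.29304646  0.025     ]] [[ 0.46722487 -0.28812777  0.016     ]] [[ 0.67045382 -0.00787935  0.06      ]
 [ 0.4518308   0.0289915   0.06      ]]
[[-0.953  0.303 -0.   ]
 [ 0.303  0.953 -0.002]
 [-0.    -0.002 -1.   ]]
```

```bash
python3 - <<'E'
from h import *
print(goto([.5684,-.0065,.15],21.4+90))
E
```

```text
(array([-543.6, -483.3,   81.3]), 'spin', np.float64(-39.0))
```

Request:
{"fn": "send_rows", "kwargs": {"deltas": [{"x": -50,"y": -44,"z": 7,"spin": -4,"hand": 1},{"x": -100,"y": -88,"z": 15,"spin": -8,"hand": 1},{"x": -145,"y": -130,"z": 22,"spin": -12,"hand": 1},{"x": -190,"y": -170,"z": 30,"spin": -16,"hand": 1},{"x": -235,"y": -210,"z": 37,"spin": -20,"hand": 1},{"x": -280,"y": -250,"z": 45,"spin": -24,"hand": 1},{"x": -325,"y": -290,"z": 52,"spin": -28,"hand": 1},{"x": -370,"y": -330,"z": 60,"spin": -32,"hand": 1},{"x": -415,"y": -370,"z": 67,"spin": -36,"hand": 1},{"x": -460,"y": -410,"z": 75,"spin": -39,"hand": 1},{"x": -505,"y": -450,"z": 81,"spin": -39,"hand": 1},{"x": -544,"y": -483,"z": 81,"spin": -39,"hand": 1},{"x": -544,"y": -483,"z": 81,"spin": -39,"hand": 1},{"x": -544,"y": -483,"z": 81,"spin": -39,"hand": 1}]}}

```text
time: 1.85
ee_pos: [0.5684, -0.0049, 0.1499]
tool_rot: [0.583, -3.086, -0.001]
contact_force: [0.8, 1.2, 0.2]
grip_width: 0.0854
```

```bash
python3 - <<'E'
from h import *
s,M=tool();print(s['time'],s['ee_pos'],s['q'].round(2) if hasattr(s['q'],'round') else s['q'])
print(goto([.5684,-.0065,.15],21.4+90))
print(goto([.5684,-.0065,.004],21.4+90))
im=read_camera("scene");cv2.imwrite("pics/s1.png",cv2.resize(im[60:300,190:450],None,fx=2.5,fy=2.5,interpolation=cv2.INTER_CUBIC))
E
```

```text
1.85 [ 0.56838012 -0.00489848  0.14985568] [-0.11  0.5   0.05  1.83 -0.03  0.82  1.9 ]
(array([ 0.6, -1.5, -0.1]), 'spin', np.float64(-0.0))
(array([  0.4,  -1.7, 145.9]), 'spin', np.float64(-0.0))
```

View pics/s1.png

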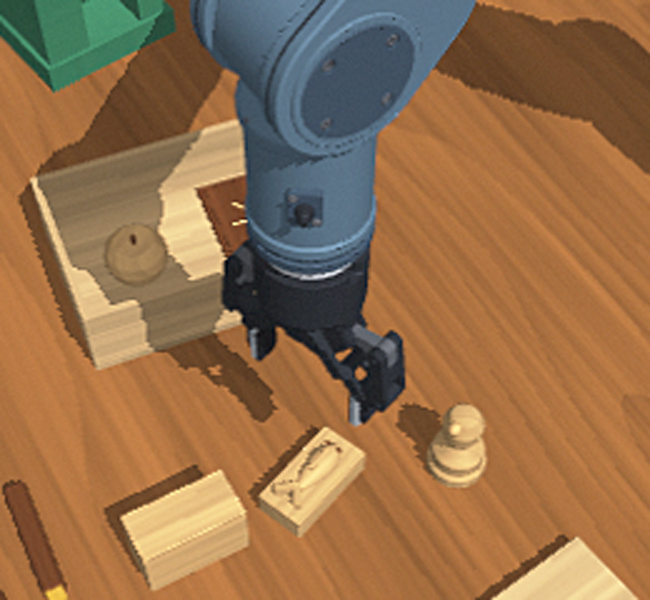

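The fish lies centred under the gripper, with the block and bust clear of the fingers. I'll go down and grip it.

Request:
{"fn": "send_rows", "kwargs": {"deltas": [{"x": 0,"y": 0,"z": 40,"hand": 1},{"x": 0,"y": 0,"z": 80,"hand": 1},{"x": 0,"y": 0,"z": 110,"hand": 1},{"x": 0,"y": 0,"z": 130,"hand": 1},{"x": 0,"y": 0,"z": 145,"hand": 1},{"x": 0,"y": 0,"z": 145,"hand": 1},{"x": 0,"y": 0,"z": 145,"hand": 0},{"x": 0,"y": 0,"z": 145,"hand": 0},{"x": 0,"y": 0,"z": 145,"hand": 0},{"x": 0,"y": 0,"z": 145,"hand": 0},{"x": 0,"y": 0,"z": 145,"hand": 0},{"x": 0,"y": 0,"z": 145,"hand": 0},{"x": 0,"y": 0,"z": 145,"hand": 0},{"x": 0,"y": 0,"z": 145,"hand": 0}]}}

```text
$.deltas[0]: bad value
```

Request:
{"fn": "send_rows", "kwargs": {"deltas": [{"x": 0,"y": 0,"z": 40,"spin": 0,"hand": 1},{"x": 0,"y": 0,"z": 80,"spin": 0,"hand": 1},{"x": 0,"y": 0,"z": 110,"spin": 0,"hand": 1},{"x": 0,"y": 0,"z": 130,"spin": 0,"hand": 1},{"x": 0,"y": 0,"z": 145,"spin": 0,"hand": 1},{"x": 0,"y": 0,"z": 145,"spin": 0,"hand": 1},{"x": 0,"y": 0,"z": 145,"spin": 0,"hand": 0},{"x": 0,"y": 0,"z": 145,"spin": 0,"hand": 0},{"x": 0,"y": 0,"z": 145,"spin": 0,"hand": 0},{"x": 0,"y": 0,"z": 145,"spin": 0,"hand": 0},{"x": 0,"y": 0,"z": 145,"spin": 0,"hand": 0},{"x": 0,"y": 0,"z": 145,"spin": 0,"hand": 0},{"x": 0,"y": 0,"z": 145,"spin": 0,"hand": 0}]}}

```text
time: 3.52
ee_pos: [0.57, -0.0057, 0.0064]
tool_rot: [-0.582, 3.085, -0.0]
contact_force: [-0.1, 0.1, 6.4]
grip_width: 0.0435
```

Request:
{"fn": "send_rows", "kwargs": {"deltas": [{"x": 0,"y": 0,"z": -10,"spin": 0,"hand": 0},{"x": 0,"y": 0,"z": -40,"spin": 0,"hand": 0},{"x": 0,"y": 0,"z": -90,"spin": 0,"hand": 0},{"x": 0,"y": 0,"z": -130,"spin": 0,"hand": 0},{"x": 0,"y": 0,"z": -140,"spin": 0,"hand": 0},{"x": 0,"y": 0,"z": -140,"spin": 0,"hand": 0}]}}

```text
time: 4.28
ee_pos: [0.5689, -0.0056, 0.1455]
tool_rot: [-0.582, 3.087, -0.0]
contact_force: [0.2, -0.1, -1.9]
grip_width: 0.0435
```

```bash
cat >> h.py <<'E'
def fitrect(q,z,l,w):
    """q: image corners far-left, far-right, near-right, near-left (top cam); returns x,y,yaw deg"""
    from scipy.optimize import least_squares
    C=np.array([(l,w),(l,-w),(-l,-w),(-l,w)])/2
    def f(v):
        c,s=np.cos(v[2]),np.sin(v[2])
        return (proj("top",np.c_[C@np.array([[c,s],[-s,c]])+v[:2],np.full(4,z)])-q).ravel()
    r=least_squares(f,[.53,0,0]);return r.x[:2].round(4),np.degrees(r.x[2]).round(2),r.fun.round(1)
E
python3 - <<'E'
from h import *
a=lambda q:np.array(q)/3.6+[280,185]-.35
b=lambda q:np.array(q)/3.8+[120,195]-.35
print(fitrect(a([(455,30),(770,65),(738,543),(413,500)]),.075,.27,.18))
print(fitrect(b([(25,73),(370,18),(440,528),(85,583)]),.016,.29,.2))
s=state();print(s['time'],s['ee_pos'],s['grip_width'],s['contact_force'])
# lines of crate rim outer edges in the raw top picture, after the fit, for viewing
im=cv2.imread("pics/top0.png");big=cv2.resize(im[185:340,380:510],None,fx=3.8,fy=3.8,interpolation=cv2.INTER_CUBIC)
v=fitrect(a([(455,30),(770,65),(738,543),(413,500)]),.075,.27,.18)
c,sn=np.cos(np.radians(v[1])),np.sin(np.radians(v[1]))
for l,w,z in((.27,.18,.075),(.256,.166,.075),(.256,.166,.008)):
    C=np.array([(l,w),(l,-w),(-l,-w),(-l,w)])/2@np.array([[c,sn],[-sn,c]])+v[0]
    p=(proj("top",np.c_[C,np.full(4,z)])+.35-[380,185])*3.8
    cv2.polylines(big,[p.round().astype(np.int32)],True,(0,0,255) if z>.05 else (255,0,0),1)
cv2.imwrite("pics/fit.png",big)
E
```

```text
(array([ 0.5361, -0.283 ]), np.float64(-7.93), array([ 0.3, -0.9,  0.7, -1.1, -0.5, -0.2, -0.5,  2. ]))
(array([0.5348, 0.2656]), np.float64(7.13), array([-0.3, -0.3,  0.1, -0.2,  0.2,  0.3,  0. ,  0.1]))
4.275 [ 0.56891203 -0.00561277  0.14547397] 0.04348713705592407 [ 0.21272086 -0.14904111 -1.92505098]
```

View pics/fit.png

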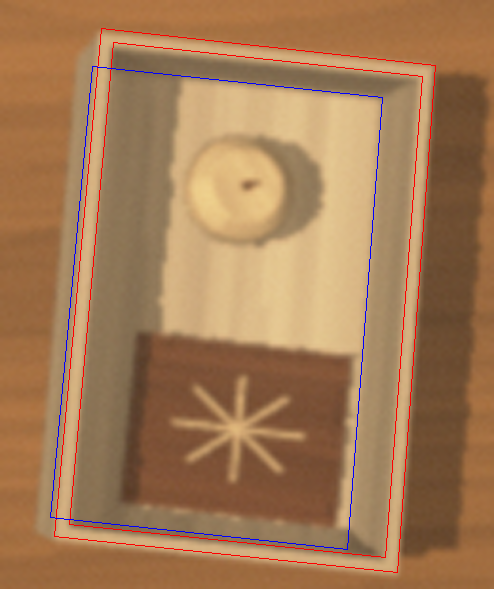

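The fit overlays the crate rim and floor well. The crate is at (0.536,-0.283) with yaw -7.9°. The plaque star, near (237,430) in the crop, lies about 14 mm towards -y in its half. I'll aim the fish over the plaque.

```bash
python3 - <<'E'
from h import *
print(goto([.4696,-.2818,.145],82.07))
E
```

```text
(array([ 193.1, -221. ,    0.4]), 'spin', np.float64(29.3))
```

Request:
{"fn": "send_rows", "kwargs": {"deltas": [{"x": 20,"y": -22,"z": 0,"spin": 3,"hand": 0},{"x": 45,"y": -50,"z": 0,"spin": 7,"hand": 0},{"x": 75,"y": -85,"z": 0,"spin": 12,"hand": 0},{"x": 105,"y": -120,"z": 0,"spin": 17,"hand": 0},{"x": 135,"y": -155,"z": 0,"spin": 22,"hand": 0},{"x": 160,"y": -185,"z": 0,"spin": 26,"hand": 0},{"x": 180,"y": -207,"z": 0,"spin": 29,"hand": 0},{"x": 193,"y": -221,"z": 0,"spin": 29.3,"hand": 0},{"x": 193,"y": -221,"z": 0,"spin": 29.3,"hand": 0},{"x": 193,"y": -221,"z": 0,"spin": 29.3,"hand": 0},{"x": 193,"y": -221,"z": 0,"spin": 29.3,"hand": 0}]}}

```text
time: 5.65
ee_pos: [0.4705, -0.2803, 0.1452]
tool_rot: [0.213, 3.134, 0.001]
contact_force: [-0.0, -0.4, -1.3]
grip_width: 0.0438
```

```bash
python3 - <<'E'
from h import *
print(goto([.4696,-.2818,.0224],82.07)); s=state();print(s['ee_pos'],s['q'],s['grip_width'])
E
```

```text
(array([  0.7,  -1.7, 122.8]), 'spin', np.float64(0.1))
[ 0.47052392 -0.28029259  0.14517439] [ 0.28775684  0.48242467  0.21679209  1.89249339 -0.14319262  0.78170062
  2.01728079] 0.04377511026556501
```

Lowering in two stages so I can watch the contact force.

Request:
{"fn": "send_rows", "kwargs": {"deltas": [{"x": 0,"y": -1,"z": 30,"spin": 0,"hand": 0},{"x": 0,"y": -1,"z": 60,"spin": 0,"hand": 0},{"x": 0,"y": -1,"z": 85,"spin": 0,"hand": 0},{"x": 0,"y": -1,"z": 100,"spin": 0,"hand": 0},{"x": 0,"y": -1,"z": 110,"spin": 0,"hand": 0},{"x": 0,"y": -1,"z": 115,"spin": 0,"hand": 0},{"x": 0,"y": -1,"z": 118,"spin": 0,"hand": 0},{"x": 0,"y": -1,"z": 118,"spin": 0,"hand": 0},{"x": 0,"y": -1,"z": 118,"spin": 0,"hand": 0}]}}

```text
time: 6.78
ee_pos: [0.47, -0.2829, 0.0277]
tool_rot: [0.217, 3.133, -0.0]
contact_force: [0.2, -0.6, -2.0]
grip_width: 0.0438
```

Request:
{"fn": "send_rows", "kwargs": {"deltas": [{"x": 0,"y": 0,"z": 1.5,"spin": 0,"hand": 0},{"x": 0,"y": 0,"z": 3,"spin": 0,"hand": 0},{"x": 0,"y": 0,"z": 4,"spin": 0,"hand": 0},{"x": 0,"y": 0,"z": 5,"spin": 0,"hand": 0},{"x": 0,"y": 0,"z": 5,"spin": 0,"hand": 0},{"x": 0,"y": 0,"z": 5,"spin": 0,"hand": 0}]}}

```text
time: 7.52
ee_pos: [0.4696, -0.2828, 0.0224]
tool_rot: [-0.217, -3.134, -0.0]
contact_force: [-1.1, 0.9, 3.3]
grip_width: 0.0437
```

Request:
{"fn": "send_rows", "kwargs": {"deltas": [{"x": 0,"y": 0,"z": 0,"spin": 0,"hand": 0.6},{"x": 0,"y": 0,"z": 0,"spin": 0,"hand": 0.7},{"x": 0,"y": 0,"z": 0,"spin": 0,"hand": 0.8},{"x": 0,"y": 0,"z": 0,"spin": 0,"hand": 0.8},{"x": 0,"y": 0,"z": 0,"spin": 0,"hand": 0.8},{"x": 0,"y": 0,"z": 0,"spin": 0,"hand": 0.8},{"x": 0,"y": 0,"z": -20,"spin": 0,"hand": 0.8},{"x": 0,"y": 0,"z": -60,"spin": 0,"hand": 0.8},{"x": 0,"y": 0,"z": -110,"spin": 0,"hand": 0.8},{"x": 0,"y": 0,"z": -128,"spin": 0,"hand": 0.8},{"x": 0,"y": 0,"z": -128,"spin": 0,"hand": 0.8}]}}

```text
time: 8.9
ee_pos: [0.4705, -0.2831, 0.1519]
tool_rot: [0.217, 3.131, -0.002]
contact_force: [0.3, 0.7, -0.2]
grip_width: 0.068
```

```bash
python3 - <<'E'
from h import *
yaw=7.4
print(goto([.5348,.2654,.15],yaw+90))
E
```

```text
(array([ 12. , 552.2,   1.5]), 'spin', np.float64(-15.3))
```

Request:
{"fn": "send_rows", "kwargs": {"deltas": [{"x": 0,"y": 25,"z": 0,"spin": 0,"hand": 0.8},{"x": 0,"y": 60,"z": 0,"spin": -1,"hand": 0.8},{"x": 2,"y": 100,"z": 0,"spin": -2,"hand": 0.8},{"x": 3,"y": 145,"z": 0,"spin": -3,"hand": 0.8},{"x": 4,"y": 190,"z": 0,"spin": -5,"hand": 0.8},{"x": 5,"y": 235,"z": 0,"spin": -6,"hand": 0.8},{"x": 6,"y": 280,"z": 0,"spin": -7,"hand": 0.8},{"x": 7,"y": 325,"z": 0,"spin": -9,"hand": 0.8},{"x": 8,"y": 370,"z": 0,"spin": -10,"hand": 0.8},{"x": 9,"y": 415,"z": 0,"spin": -12,"hand": 0.8},{"x": 10,"y": 460,"z": 0,"spin": -13,"hand": 0.8},{"x": 11,"y": 500,"z": 0,"spin": -14,"hand": 0.8},{"x": 12,"y": 535,"z": 0,"spin": -15.3,"hand": 0.8},{"x": 12,"y": 552,"z": 0,"spin": -15.3,"hand": 0.8},{"x": 12,"y": 552,"z": 0,"spin": -15.3,"hand": 0.8},{"x": 12,"y": 552,"z": 0,"spin": -15.3,"hand": 0.8}]}}

```text
time: 10.9
ee_pos: [0.534, 0.2633, 0.1498]
tool_rot: [0.198, -3.134, 0.003]
contact_force: [0.3, 0.6, 0.5]
grip_width: 0.0685
```

```bash
python3 - <<'E'
from h import *
print(goto([.5348,.2654,.15],97.4)); print(state()['time'])
im=read_camera("top");big=cv2.resize(im[180:350,385:510],None,fx=3.5,fy=3.5,interpolation=cv2.INTER_CUBIC)
s=read_camera("scene");b2=cv2.resize(s[90:220,190:350],(732,595),interpolation=cv2.INTER_CUBIC)
cv2.imwrite("pics/chk.png",np.hstack([cv2.resize(big,(330,449)),cv2.resize(b2,(460,374)) if 0 else cv2.copyMakeBorder(cv2.resize(b2,(460,374)),0,75,0,0,0)]))
cv2.imwrite("pics/top1.png",im)
E
```

```text
(array([-1.1,  2. , -0.2]), 'spin', np.float64(-0.2))
10.9
```

View pics/chk.png

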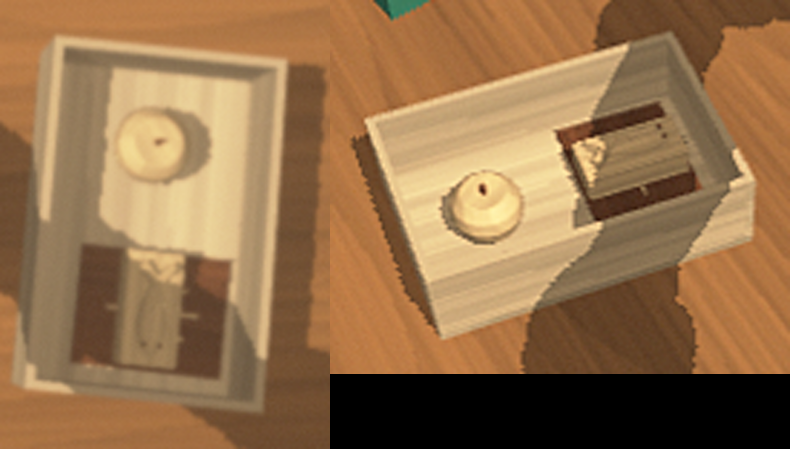

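The left panel shows the fish flat and square on the plaque at (148,308), fish side up, with the apple standing at (152,145). Both are well below the rim. Next is the lid.

Request:
{"fn": "send_rows", "kwargs": {"deltas": [{"x": 0,"y": 1,"z": 40,"spin": 0,"hand": 0.8},{"x": 0,"y": 1,"z": 80,"spin": 0,"hand": 0.8},{"x": 0,"y": 1,"z": 105,"spin": 0,"hand": 0.8},{"x": 0,"y": 1,"z": 120,"spin": 0,"hand": 0.8},{"x": 0,"y": 1,"z": 128,"spin": 0,"hand": 0.8},{"x": 0,"y": 1,"z": 128,"spin": 0,"hand": 0.8},{"x": 0,"y": 1,"z": 128,"spin": 0,"hand": 0},{"x": 0,"y": 1,"z": 128,"spin": 0,"hand": 0},{"x": 0,"y": 1,"z": 128,"spin": 0,"hand": 0},{"x": 0,"y": 1,"z": 128,"spin": 0,"hand": 0},{"x": 0,"y": 1,"z": 128,"spin": 0,"hand": 0},{"x": 0,"y": 1,"z": 128,"spin": 0,"hand": 0},{"x": 0,"y": 1,"z": 128,"spin": 0,"hand": 0},{"x": 0,"y": 1,"z": 128,"spin": 0,"hand": 0},{"x": 0,"y": 1,"z": 128,"spin": 0,"hand": 0}]}}

```text
time: 12.88
ee_pos: [0.5344, 0.267, 0.0231]
tool_rot: [-0.202, 3.134, 0.001]
contact_force: [0.3, -0.2, 5.5]
grip_width: 0.0212
```

Request:
{"fn": "send_rows", "kwargs": {"deltas": [{"x": 0,"y": 0,"z": -5,"spin": 0,"hand": 0},{"x": 0,"y": 0,"z": -15,"spin": 0,"hand": 0},{"x": 0,"y": 0,"z": -35,"spin": 0,"hand": 0},{"x": 0,"y": 0,"z": -65,"spin": 0,"hand": 0},{"x": 0,"y": 0,"z": -100,"spin": 0,"hand": 0},{"x": 0,"y": 0,"z": -135,"spin": 0,"hand": 0},{"x": 0,"y": 0,"z": -150,"spin": 0,"hand": 0},{"x": 0,"y": 0,"z": -155,"spin": 0,"hand": 0},{"x": 0,"y": 0,"z": -155,"spin": 0,"hand": 0}]}}

```text
time: 14.0
ee_pos: [0.5333, 0.2663, 0.1766]
tool_rot: [0.202, -3.134, 0.001]
contact_force: [-0.0, -0.5, -2.7]
grip_width: 0.0209
```

```bash
python3 - <<'E'
from h import *
print(goto([.5361,-.283,.175],82.07)); s=state();print(s['time'],s['ee_pos'],s['grip_width'],s['contact_force'])
E
```

```text
(array([  67.7, -545.1,    2. ]), 'spin', np.float64(15.3))
14.0 [0.53334386 0.2663091  0.17662256] 0.02086102730181268 [-0.03019755 -0.51209062 -2.68378525]
```

Request:
{"fn": "send_rows", "kwargs": {"deltas": [{"x": 1,"y": -10,"z": 0,"spin": 0,"hand": 0},{"x": 4,"y": -30,"z": 0,"spin": 1,"hand": 0},{"x": 7,"y": -60,"z": 0,"spin": 2,"hand": 0},{"x": 12,"y": -95,"z": 0,"spin": 3,"hand": 0},{"x": 16,"y": -130,"z": 0,"spin": 4,"hand": 0},{"x": 20,"y": -165,"z": 0,"spin": 5,"hand": 0},{"x": 25,"y": -200,"z": 0,"spin": 6,"hand": 0},{"x": 29,"y": -235,"z": 0,"spin": 7,"hand": 0},{"x": 33,"y": -270,"z": 0,"spin": 8,"hand": 0},{"x": 38,"y": -305,"z": 0,"spin": 9,"hand": 0},{"x": 42,"y": -340,"z": 0,"spin": 10,"hand": 0},{"x": 46,"y": -375,"z": 0,"spin": 11,"hand": 0},{"x": 51,"y": -410,"z": 0,"spin": 12,"hand": 0},{"x": 55,"y": -445,"z": 0,"spin": 13,"hand": 0},{"x": 59,"y": -478,"z": 0,"spin": 14,"hand": 0},{"x": 63,"y": -508,"z": 0,"spin": 15,"hand": 0},{"x": 66,"y": -530,"z": 0,"spin": 15.3,"hand": 0},{"x": 67.7,"y": -545,"z": 0,"spin": 15.3,"hand": 0},{"x": 67.7,"y": -545,"z": 0,"spin": 15.3,"hand": 0},{"x": 67.7,"y": -545,"z": 0,"spin": 15.3,"hand": 0}]}}

```text
time: 16.5
ee_pos: [0.5369, -0.2811, 0.1771]
tool_rot: [-0.215, -3.134, -0.002]
contact_force: [0.5, 0.6, -1.8]
grip_width: 0.0213
```

```bash
python3 - <<'E'
from h import *
print(goto([.5361,-.283,.175],82.07)); s=state();print(s['time'],s['ee_pos'],s['grip_width'],s['contact_force'])
im=read_camera("top");sc=read_camera("scene")
cv2.imwrite("pics/l1.png",np.hstack([cv2.resize(im[170:355,380:530],(450,555),interpolation=cv2.INTER_CUBIC),cv2.copyMakeBorder(cv2.resize(sc[70:230,160:350],(350,295)),0,260,0,0,0)]))
E
```

```text
(array([ 0.5, -2. ,  2.1]), 'spin', np.float64(0.1))
16.5 [ 0.53685042 -0.28112745  0.17709778] 0.0213268303321196 [ 0.47127542  0.58154329 -1.80557813]
```

View pics/l1.png

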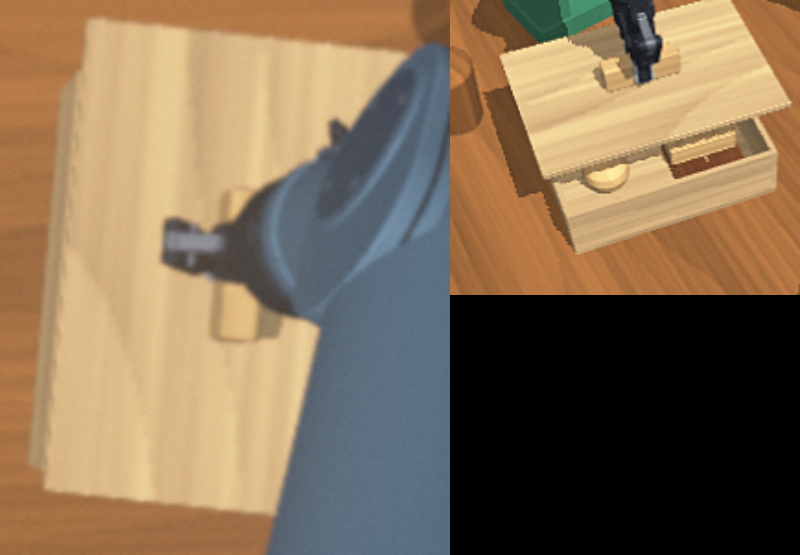

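The lid is held level over the crate. Its left corners are at (88,18) and (45,490) in the left panel. I'll work out where the lid actually is.

```bash
python3 - <<'E'
from h import *
q=np.array([(88,18),(45,490)])/3+[380,170]-.33
P=ray("top",q,.170)[:,:2];d=P[0]-P[1];yaw=np.arctan2(d[1],d[0]);c,s=np.cos(yaw),np.sin(yaw)
print('len',np.linalg.norm(d),'yaw',np.degrees(yaw),'centre',P.mean(0)-.1*np.array([-s,c]))
E
```

```text
len 0.2890310449044628 yaw -7.832268691298538 centre [ 0.53703201 -0.28111761]
```

Request:
{"fn": "send_rows", "kwargs": {"deltas": [{"x": 0.5,"y": -1.5,"z": 10,"spin": 0,"hand": 0},{"x": 0.5,"y": -1.5,"z": 25,"spin": 0,"hand": 0},{"x": 0.5,"y": -1.5,"z": 45,"spin": 0,"hand": 0},{"x": 0.5,"y": -1.5,"z": 60,"spin": 0,"hand": 0},{"x": 0.5,"y": -1.5,"z": 70,"spin": 0,"hand": 0},{"x": 0.5,"y": -1.5,"z": 76,"spin": 0,"hand": 0},{"x": 0.5,"y": -1.5,"z": 80,"spin": 0,"hand": 0},{"x": 0.5,"y": -1.5,"z": 80,"spin": 0,"hand": 0},{"x": 0.5,"y": -1.5,"z": 80,"spin": 0,"hand": 0}]}}

```text
time: 17.73
ee_pos: [0.5362, -0.2842, 0.0977]
tool_rot: [0.217, 3.133, -0.0]
contact_force: [-0.2, -0.8, -2.5]
grip_width: 0.0211
```

Request:
{"fn": "send_rows", "kwargs": {"deltas": [{"x": 0,"y": 1,"z": 2,"spin": 0,"hand": 0},{"x": 0,"y": 1,"z": 4,"spin": 0,"hand": 0},{"x": 0,"y": 1,"z": 5,"spin": 0,"hand": 0},{"x": 0,"y": 1,"z": 6,"spin": 0,"hand": 0},{"x": 0,"y": 1,"z": 7,"spin": 0,"hand": 0},{"x": 0,"y": 1,"z": 7.5,"spin": 0,"hand": 0},{"x": 0,"y": 1,"z": 7.5,"spin": 0,"hand": 0}]}}

```text
time: 18.6
ee_pos: [0.5361, -0.283, 0.0901]
tool_rot: [0.217, 3.134, 0.0]
contact_force: [-1.4, 0.9, 1.7]
grip_width: 0.0208
```

Request:
{"fn": "send_rows", "kwargs": {"deltas": [{"x": 0,"y": 0,"z": 0.5,"spin": 0,"hand": 0},{"x": 0,"y": 0,"z": 0.8,"spin": 0,"hand": 0},{"x": 0,"y": 0,"z": 0.8,"spin": 0,"hand": 0},{"x": 0,"y": 0,"z": 0.8,"spin": 0,"hand": 0.4},{"x": 0,"y": 0,"z": 0.8,"spin": 0,"hand": 0.6},{"x": 0,"y": 0,"z": 0,"spin": 0,"hand": 0.7},{"x": 0,"y": 0,"z": 0,"spin": 0,"hand": 0.7},{"x": 0,"y": 0,"z": 0,"spin": 0,"hand": 0.7},{"x": 0,"y": 0,"z": 0,"spin": 0,"hand": 0.7},{"x": 0,"y": 0,"z": -20,"spin": 0,"hand": 0.7},{"x": 0,"y": 0,"z": -60,"spin": 0,"hand": 0.7},{"x": 0,"y": 0,"z": -100,"spin": 0,"hand": 0.7},{"x": 0,"y": 40,"z": -120,"spin": 0,"hand": 0.7},{"x": 0,"y": 90,"z": -120,"spin": 0,"hand": 0.7},{"x": 0,"y": 140,"z": -120,"spin": 0,"hand": 0.7},{"x": 0,"y": 190,"z": -120,"spin": 0,"hand": 0.7},{"x": 0,"y": 240,"z": -120,"spin": 0,"hand": 0.7},{"x": 0,"y": 290,"z": -120,"spin": 0,"hand": 0.7},{"x": 0,"y": 320,"z": -120,"spin": 0,"hand": 0.7},{"x": 0,"y": 320,"z": -120,"spin": 0,"hand": 0.7}]}}

```text
time: 21.1
ee_pos: [0.5807, 0.0373, 0.2111]
tool_rot: [0.209, 3.133, 0.003]
contact_force: [-0.9, -0.4, 0.0]
grip_width: 0.0596
```

```bash
python3 - <<'E'
from h import *
im=read_camera("top");sc=read_camera("scene");print(state()['time'])
cv2.imwrite("pics/e.png",np.hstack([cv2.resize(im[180:350,380:510],(450,588),interpolation=cv2.INTER_CUBIC),cv2.copyMakeBorder(cv2.resize(sc[80:225,190:350],(350,317),interpolation=cv2.INTER_CUBIC),0,271,0,0,0)]))
E
```

```text
21.2
```

View pics/e.png

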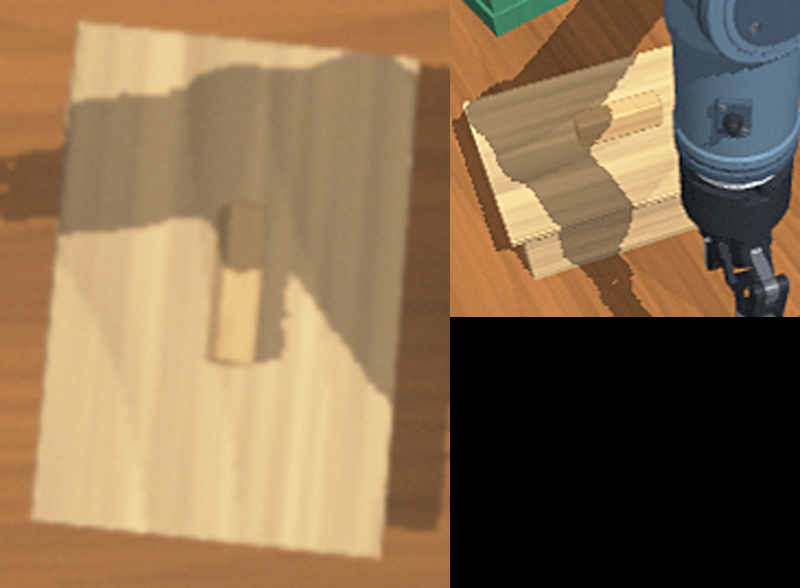

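The lid covers the crate, with corners at (80,20), (419,62), (380,557) and (33,520) in the left panel. I'll fit its pose at the closed height.

```bash
python3 - <<'E'
from h import *
q=np.array([(80,20),(419,62),(380,557),(33,520)])/3.46+[380,180]-.35
print(fitrect(q,.083,.29,.2),fitrect(q,.091,.29,.2))
E
```

```text
(array([ 0.5364, -0.283 ]), np.float64(-8.13), array([-0. ,  0.2,  0.3, -0.9,  0.2,  0.6, -0.5,  0.1])) (array([ 0.536, -0.281]), np.float64(-8.14), array([-0.3, -0.4,  0.7, -1.5,  0.6,  1.2, -1. ,  0.6]))
```

The lid fits the closed height, within 1 mm and 0.2° of the crate. I'm handing the job in.

```bash
python3 -c "
from bench import *
print(finish_job())"
```

```text
the job is handed in; nothing more can be done
None
```

The fish is packed and the crate is closed. I handed the job in at about 21 s of the 58 s allowed.

- **Fish:** I gripped it across its width and set it down on the plaque with about 5 N of contact. The picture afterwards showed it flat and fish side up, below the rim, with the apple standing.
- **Lid:** I carried it by its handle, lowered it onto the rim with about 4 N of contact, released it and moved the arm clear.
- **Last check:** The final picture puts the lid at (0.536, -0.283), yaw -8.1°, against the crate's (0.536, -0.283), -7.9°. Its corners fit the closed height, with the largest error 0.9 pixel, better than they fit 8 mm higher.

No check failed or disagreed. I judged flushness only from the top picture and the contact height. The arm hid part of the lid in the side view, and the apple and fish could not be seen once the lid was on.

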